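# Straightedge rocking check of a chassis

### The job

One of the two brass cover supports in the open aluminium chassis stands slightly proud, too little to trust the eye. Lay the steel straightedge across both side rails, centred over the two supports, and let go; then press its left end and after that its right end gently down onto the rail to feel at which end it rocks. With a finger on the straightedge right above the proud support, gently press that support home until the straightedge lies flush on both rails, press the left end and then the right end once more to prove that nothing rocks, and leave the straightedge lying there without disturbing the rest of the bench.

Things in the scene. Friction and masses are not known exactly. Their poses are not given: they have to be found in the camera images.
- chassis: fixed open aluminium chassis, 150 (own x) by 200 mm (own y), on levelling feet; origin under its centre, 3 to 15 mm above the table, z up; +y is its left side as the robot sees it, yaw within 0.3 rad. Two side rails carry the straightedge; the 30 mm front and back walls and all else inside are lower, but for two brass supports. Bench load limit: never press down on the straightedge with more than 20 N
- rail_left (a point): middle of the flat top of the left rail: rails run along the chassis's x, 16 mm wide, centre lines at chassis y = +92 and -92 mm, tops 45 mm above the chassis origin. Left means +y
- rail_right (a point): the same on the right rail (chassis y = -92 mm)
- seat_left (a point): where the top of the left brass support (round-headed post, 14 mm thick, chassis x = 0, y = +50 mm) belongs, level with the rails; this point does not move with the support. One support is home, the other 2.5 to 4 mm too high; which is not told. The proud one slides down stiffly with about 13 N on it, stops when home and stays there
- seat_right (a point): the same for the right support (y = -50 mm). A straightedge laid over both rests on the proud support and on the far rail; its end beyond the proud support stands about 3 to 5 mm off the rail, gives when pressed with about 5 N and tips back when released, whereas the other end is firm. Right above the proud support 11 to 16 N press it home; above the other one it would take far more than 20 N
- straightedge: loose steel straightedge with four black press pads, 0.38 kg: strip 28 mm wide (own x), 230 long (y), 6 thick (z), with a grip rib on the middle of its top, 12 wide (x), 50 long (y), its top 24 mm above the underside. Origin: centre of the underside, z up. Starts on the 2 mm grey mat right of the chassis. Laid well: along the chassis's y, either way round, centred on the chassis within 12 mm (x) and 15 mm (y)
- end_a: one end part of the straightedge: 28 by 40 by 6 mm, from 75 to 115 mm from the middle on its own +y side; origin at its underside, 95 mm from the middle. A black rubber press pad 22 x 30 mm, centred here, sits on a height-set stud: its top is 14 to 21 mm above the underside, each pad differently; pressed, it yields 1 mm per 7 N. A press counts with more than 4 N and the end down on the rail
- end_b: the other end part of the straightedge, the same on its own -y side, with its own pad height
- span_a: flat part of the straightedge between its rib and end_a: 28 by 50 by 6 mm, from 25 to 75 mm from the middle; origin at its underside, 50 mm from the middle. It has a like pad, 22 x 36 mm, top 14 to 21 mm above the underside, of its own height. When laid it covers one support. The proud support is to be pressed home with a finger on the span above it
- span_b: the same between the rib and end_b, with its own pad height
- spool: bystander: metal wire spool, 52 mm diameter, 38 mm high, origin under its centre
- screwdriver: bystander: screwdriver with black handle lying on the table
- heatsink: bystander: finned aluminium heat sink 40 x 50 x 25 mm, origin under its centre
- tweezers: bystander: steel tweezers 110 mm long, lying on the table
- glasses: bystander: safety glasses, 140 mm wide, 45 mm high, origin under the middle of the lenses
- module: bystander: small green circuit board 50 x 35 mm, origin under its centre
Mind the look-alikes: they are no part of the job. What is shaped like the straightedge but blue is not meant.

How it is judged:
On the way, in this order (a step that is already met when the one before it is completed fails the run):
1. the straightedge lies across both rails over the supports, let go (x of straightedge in the frame of chassis between -0.012 and 0.012 m and y of straightedge in the frame of chassis between -0.015 and 0.015 m and angle between the y axis of straightedge and the y axis of chassis, either way round below 0.12 rad and contact force between the fingers and straightedge below 0.1 N and contact force between straightedge and chassis above 0.3 N and z of straightedge in the frame of chassis between 0.043 and 0.05 m and linear speed of straightedge below 0.02 m/s), for 0.2 s.
2. its left end is pressed down onto the rail (x of straightedge in the frame of chassis between -0.012 and 0.012 m and y of straightedge in the frame of chassis between -0.015 and 0.015 m and angle between the y axis of straightedge and the y axis of chassis, either way round below 0.12 rad and ((contact force between the fingers and end_a above 4 N and z of end_a in the frame of chassis below 0.0465 m and y of end_a in the frame of chassis above 0 m) or (contact force between the fingers and end_b above 4 N and z of end_b in the frame of chassis below 0.0465 m and y of end_b in the frame of chassis above 0 m))), for 0.05 s.
3. its right end is pressed down onto the rail (x of straightedge in the frame of chassis between -0.012 and 0.012 m and y of straightedge in the frame of chassis between -0.015 and 0.015 m and angle between the y axis of straightedge and the y axis of chassis, either way round below 0.12 rad and ((contact force between the fingers and end_a above 4 N and z of end_a in the frame of chassis below 0.0465 m and y of end_a in the frame of chassis below 0 m) or (contact force between the fingers and end_b above 4 N and z of end_b in the frame of chassis below 0.0465 m and y of end_b in the frame of chassis below 0 m))), for 0.05 s.
4. a finger on the span between rib and end has pressed the proud support home: the straightedge lies flush on the rails (x of straightedge in the frame of chassis between -0.012 and 0.012 m and y of straightedge in the frame of chassis between -0.015 and 0.015 m and angle between the y axis of straightedge and the y axis of chassis, either way round below 0.12 rad and angle between the z axis of straightedge and the z axis of chassis, either way round below 0.008 rad and z of straightedge in the frame of chassis between 0.043 and 0.0463 m and (contact force between the fingers and span_a above 5 N or contact force between the fingers and span_b above 5 N)), for 0.1 s.
5. left end pressed again, without rocking (all of step 2 and angle between the z axis of straightedge and the z axis of chassis, either way round below 0.008 rad and z of straightedge in the frame of chassis between 0.043 and 0.0463 m), for 0.05 s.
6. right end pressed again, without rocking (all of step 3 and angle between the z axis of straightedge and the z axis of chassis, either way round below 0.008 rad and z of straightedge in the frame of chassis between 0.043 and 0.0463 m), for 0.05 s.
At the end, for the whole second after the job is handed in: the straightedge rests, let go, across both rails over the supports (within 12 mm front to back, 15 mm sideways, 0.12 rad), flush: underside within 1.3 mm of the rail tops and level with them within 0.008 rad (x of straightedge in the frame of chassis between -0.012 and 0.012 m and y of straightedge in the frame of chassis between -0.015 and 0.015 m and angle between the y axis of straightedge and the y axis of chassis, either way round below 0.12 rad and angle between the z axis of straightedge and the z axis of chassis, either way round below 0.008 rad and z of straightedge in the frame of chassis between 0.043 and 0.0463 m and contact force between the fingers and straightedge below 0.1 N and linear speed of straightedge below 0.01 m/s and angular speed of straightedge below 0.05 rad/s); the robot touches nothing.
It fails at once if a finger presses on one of the flat parts of the straightedge with more than 20 N (contact force between the fingers and end_a above 20 N or contact force between the fingers and end_b above 20 N or contact force between the fingers and span_a above 20 N or contact force between the fingers and span_b above 20 N).
It fails at once if the straightedge is pressed or dropped on the rails with more than 20 N (contact force between straightedge and chassis above 20 N).
It fails at once if a bystander is moved by more than 30 mm (distance of any of spool, screwdriver, heatsink, tweezers, glasses, module from where it was at the start of the episode above 0.03 m).
It also fails if it takes over 72 s, if anything falls off the work surface, if the arm or the gripper's body presses on something with over 40 N, if the wrist force passes 120 N, or if a joint passes its speed limit or range.

### The arm

A 6-joint arm with a two-finger parallel gripper is mounted at the origin on the work surface. World frame = base frame: x ahead of the robot, y to its left, z up, the work surface at z = 0. Lengths are in m, angles in rad, forces in N, time in s.
With the tool pointing down it reaches from about 0.375 to 0.925 m from the base axis. Payload 5.7 kg.
Tool frame: the origin (TCP) lies at the very end of the fingers, on their centre line; the grasp point (between the pads) lies 19 mm behind it; z points along the fingers, y is the line along which they close (so a half turn about z gives the same grasp; the last joint's range is limited). The gripper opens to 85 mm and grips with 20 to 120 N. Pads are 22 mm wide; open, the fingers measure 114 mm over their backs; the gripper's body (76 mm by 85 mm) begins 54 mm behind the grasp point. The pads swing forward as they close: fully open they stand 13 mm farther back than shut.
Start: joints at [-1.297, 0.359, 1.51, -0, 1.272, -0.115], TCP at [0.227, -0.555, 0.231] pointing down, gripper open.
Joint ranges: [-2.97, 2.97], [-1.01, 2.36], [0.21, 2.38], [-0.96, 4.11], [0.2, 2.71], [-2.98, 2.98]. Speed limits (rad/s): [2.39, 2.39, 3.14, 3.14, 3.14, 3.14].

### API

Orientations are given as a unit quaternion [x, y, z, w].
In Python, from plant import ctrl gives the robot as it stands. The module is installed in compiled form; this text tells all that it offers.
- The arm moves only by the shell command python3 -m creep 'ROWS' [OPENING] [FORCE]. ROWS is JSON, a list of rows, each a list of 2 entries, a list of its own where there are three numbers: the shift along the tool's x, y, z in mm, then the turn, a rotation vector about the tool's x, y, z in rad. A call has 1 to 20 rows; each row is the pose to reach, as a shift and turn from the pose commanded when the call began, along the tool's axes at that moment; what a row does not reach only later rows make up. A row lasts 1/8 s, in which the tool goes at most 62.5 mm and 10.7 degrees, less where a joint would pass 70% of its speed; a pose out of reach is approached as far as the arm can. A call with a gripper value outside its range is refused whole. OPENING is the finger opening in mm, from 0 to 85.4, set as the call begins (- or left out, the last holds). The fingers move at their own pace and stop on an object; FORCE is the grip in N (left out, the last holds). Time passes only in rows, so rows that repeat a pose let the fingers close. It gives the time, the measured TCP pose, the force, the opening and the grip force at its end, in the units of the state.
- ctrl.observe(): the state, without advancing time (a new reading comes with each control period).
- ctrl.grab_frame(name): name is "scene" or "top"; returns the picture (420x560x3 uint8, red, green, blue); there is no depth.
- ctrl.camera_model(name): a dict with "fx", "fy", "cx", "cy" (pixels), "k1" (the pictures are not rectified: a ray, as slopes to the right and down, at radius r is drawn at 1 + k1 r^2 times it, then the intrinsics apply), "T" (4x4, takes a point from camera to world coordinates). Camera axes: x right, y down, z forward; pixel columns grow to the right and rows downward; lengths in m; the calibration is good to about 2 mm. A picture is of the moment at which its call begins. camera_model takes no time and is no camera call.
- ctrl.job_done(): hands the job in; it is judged then, once.
The state is a dict: "clock": time; "qpos": joint angles; "joint_vel": joint speeds; "joint_torque": joint torques, N m; "tcp_pos": TCP position; "orientation": TCP orientation; "wrist_force": force on the tool from outside, world axes, zero at the start; "ft_torque": the same for the moment, N m; "finger_gap": opening from 0.0 (shut) to 1.0 (fully open); "grasp_force": force on a finger pad.
Only numpy, scipy, OpenCV 4.12 (cv2) and the standard library are available. Lean on these libraries where they do the work, as an engineer would, in place of code of your own. Each camera call takes 0.05 s, during which the arm holds its last target. There are 200 camera calls.

## Working session

There is one attempt and no reset: what is moved stays moved. The work goes in short steps, Python scripts to look and compute and a shell command to move; the robot and the scene stay as the last step left them, time stands still between calls to the robot, and variables do not carry over. Pictures are saved under pics/ and viewed, at most 10 in all, crops included, and the job is handed in when it is done.

```bash
mkdir -p pics
python3 - <<'E'
from plant import ctrl
import cv2,numpy as np
for n in("scene","top"):
    f=ctrl.grab_frame(n); cv2.imwrite(f"pics/{n}0.png",cv2.resize(f[:,:,::-1],(800,600)))
    cv2.imwrite(f"pics/{n}0_raw.png",f[:,:,::-1])
    m=ctrl.camera_model(n); print({k:np.round(v,4).tolist() for k,v in m.items()})
o=ctrl.observe(); print(o)
E
```

```text
{'fx': 491.0306, 'fy': 491.0306, 'cx': 287.023, 'cy': 208.3581, 'k1': -0.1446, 'T': [[-0.188, 0.5617, -0.8057, 1.5832], [0.9821, 0.1175, -0.1472, 0.2353], [0.012, -0.8189, -0.5738, 0.8579], [0.0, 0.0, 0.0, 1.0]]}
{'fx': 418.2478, 'fy': 418.2478, 'cx': 281.8953, 'cy': 207.8533, 'k1': -0.0362, 'T': [[-0.0224, -0.9982, 0.0552, 0.4341], [-0.9997, 0.0227, 0.0041, 0.0298], [-0.0054, -0.0551, -0.9985, 1.135], [0.0, 0.0, 0.0, 1.0]]}
{'clock': 0.1, 'qpos': array([-1.29710817e+00,  3.59447229e-01,  1.51135906e+00,  8.36676860e-06,
        1.27247261e+00, -1.15132128e-01]), 'joint_vel': array([ 0.00051054, -0.00314305, -0.00078631, -0.00078081, -0.0011083 ,
        0.00017955]), 'joint_torque': array([-6.78783163e-04, -5.28653026e+01, -2.79349744e+01, -2.51223155e-04,
        5.04103373e-03,  1.44530169e-06]), 'tcp_pos': array([ 0.22726681, -0.55462036,  0.23051588]), 'orientation': array([ 9.81161683e-01,  1.93186546e-01, -6.27860503e-05, -8.40790681e-04]), 'wrist_force': array([ 1.0287377 , -0.33573902, -0.38792705]), 'ft_torque': array([ 0.02344972, -0.03717638, -0.01895957]), 'grasp_force': 0.0, 'finger_gap': 0.9999095087495835}
```

View pics/top0.png

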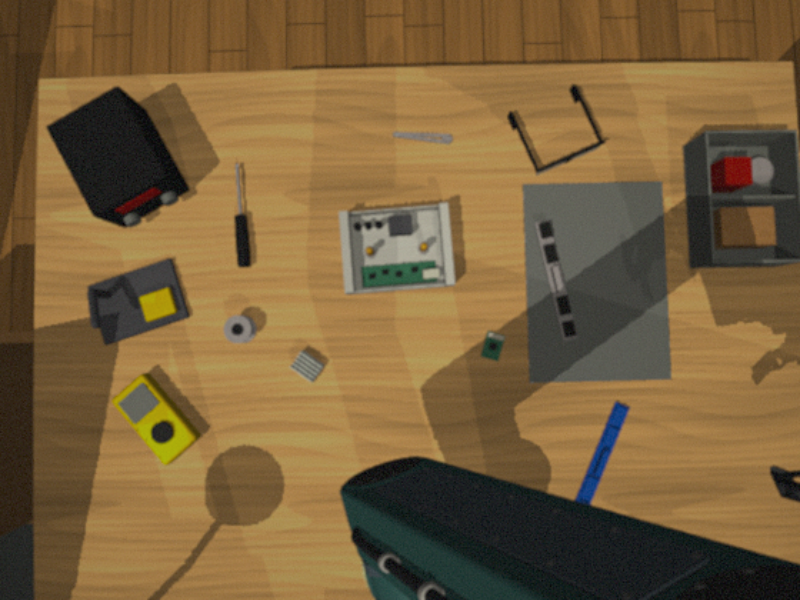

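View pics/scene0.png

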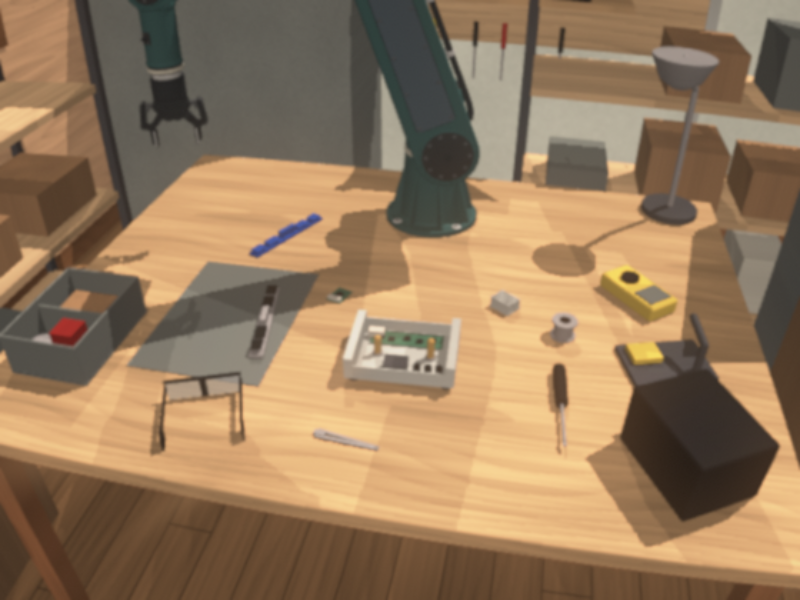

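Top view (800×600): the candidates are the steel straightedge with black pads on the grey mat at (557,278) and the blue look-alike at (602,455). I choose the steel one. The chassis is at (397,247), with the module at (493,346) in between and towards the robot. Next is a close crop.

Run:
```python
import cv2
f=cv2.imread("pics/top0_raw.png")[130:275,225:420]
cv2.imwrite("pics/crop0.png",cv2.resize(f,None,fx=4,fy=4,interpolation=cv2.INTER_CUBIC))
```

```text
(no output)
```

View pics/crop0.png

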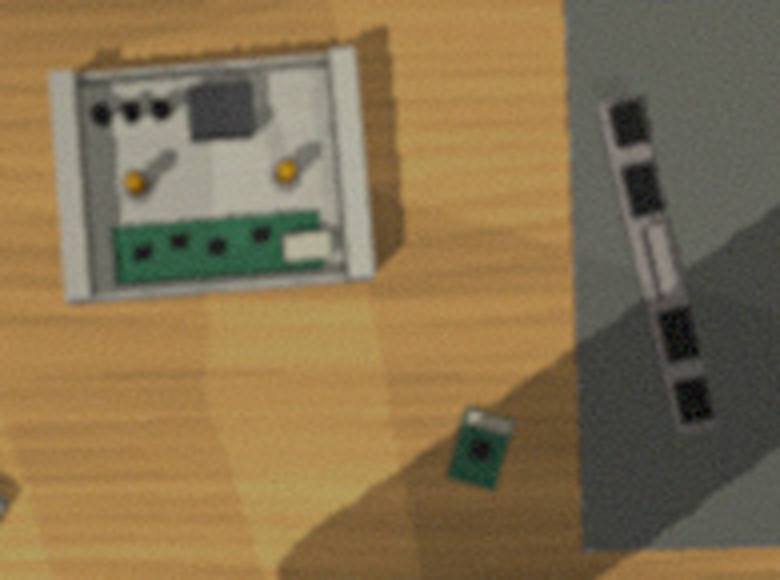

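The crop confirms the steel straightedge with four black pads: rib centre at (661,259), far end at (624,98), near end at (697,425). Chassis rail corners are (50,72), (66,300), (356,46) and (374,275), with the brass heads at (136,183) and (287,171).

```bash
cat > h.py <<'E'
import numpy as np
from plant import ctrl
def ray(n,u,v):
    m=ctrl.camera_model(n); d=np.array([(u-m["cx"])/m["fx"],(v-m["cy"])/m["fy"]])
    s=d.copy()
    for _ in range(20): s=d/(1+m["k1"]*(s@s))
    T=np.array(m["T"]); return T[:3,3],T[:3,:3]@np.array([s[0],s[1],1])
def at(n,u,v,z):
    o,d=ray(n,u,v); return o+d*(z-o[2])/d[2]
def proj(n,p):
    m=ctrl.camera_model(n); T=np.array(m["T"]); c=T[:3,:3].T@(np.asarray(p)-T[:3,3]); s=c[:2]/c[2]; s=s*(1+m["k1"]*(s@s))
    return np.array([m["fx"]*s[0]+m["cx"],m["fy"]*s[1]+m["cy"]])
E
python3 - <<'E'
from h import *
R=lambda u,v:(225+(u+.5)/4-.5,130+(v+.5)/4-.5)
for z in(.048,.054,.060):
    c=[at("top",*R(*p),z) for p in((50,72),(66,300),(356,46),(374,275))]
    m=np.mean(c,0); yv=(c[0]+c[1]-c[2]-c[3])/2; xv=(c[0]+c[2]-c[1]-c[3])/2
    print(z,m.round(4),"W",np.linalg.norm(yv).round(4),"L",np.linalg.norm(xv).round(4),"yaw",np.arctan2(-yv[0],yv[1]).round(3),np.arctan2(xv[1],xv[0]).round(3))
    print([at("top",*R(*p),z).round(4) for p in((136,183),(287,171))], proj("scene",m+[0,0,0]), [(proj("scene",q)/.7).round(0) for q in c])
a=at("top",*R(624,98),.008);b=at("top",*R(697,425),.008);r=at("top",*R(661,259),.026)
print(a,b,(a+b)/2,np.linalg.norm(a-b),"yaw",np.arctan2(-(a-b)[0],(a-b)[1]),"rib",r)
E
python3 - <<'E'
import cv2
f=cv2.imread("pics/scene0_raw.png")[170:290,150:345]
cv2.imwrite("pics/crop1.png",cv2.resize(f,None,fx=4,fy=4,interpolation=cv2.INTER_CUBIC))
E
```

```text
0.048 [0.5862 0.0438 0.048 ] W 0.2016 L 0.1509 yaw 0.06 0.052
[array([0.5806, 0.0933, 0.048 ]), array([ 0.5862, -0.0056,  0.048 ])] [283.10559897 238.90028849] [array([455., 373.]), array([462., 322.]), array([342., 362.]), array([359., 313.])]
0.054 [0.5854 0.0437 0.054 ] W 0.2004 L 0.1501 yaw 0.06 0.052
[array([0.5798, 0.0929, 0.054 ]), array([ 0.5854, -0.0054,  0.054 ])] [283.15550716 236.92054951] [array([455., 370.]), array([462., 319.]), array([342., 359.]), array([359., 310.])]
0.06 [0.5845 0.0436 0.06  ] W 0.1993 L 0.1493 yaw 0.06 0.052
[array([0.579 , 0.0926, 0.06  ]), array([ 0.5845, -0.0052,  0.06  ])] [283.20565368 234.93195129] [array([455., 367.]), array([462., 316.]), array([343., 356.]), array([359., 308.])]
[ 0.63666504 -0.23745577  0.008     ] [ 0.41364313 -0.27875464  0.008     ] [ 0.52515408 -0.2581052   0.008     ] 0.22681351230462138 yaw -1.3876919584108967 rib [ 0.52476568 -0.25390519  0.026     ]
```

View pics/crop1.png

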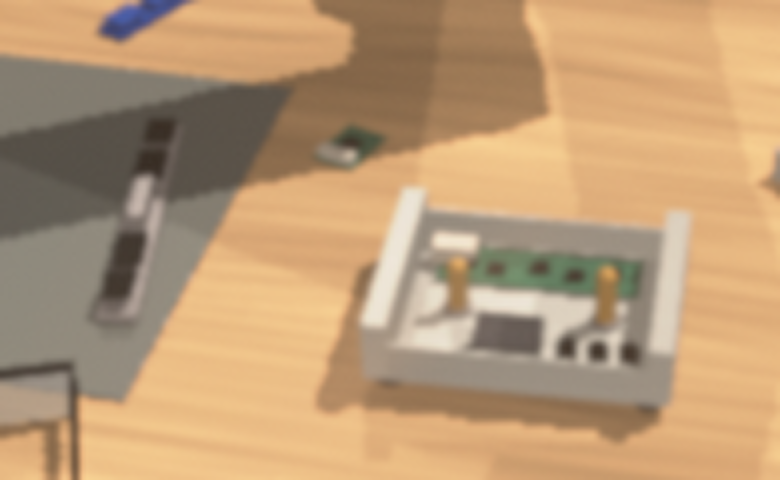

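Scene crop: outer top rail corners at (361,325), (402,187), (676,353) and (691,212). These match rail tops at z≈0.0545, so both cameras agree on the chassis at about (0.584, 0.044) with yaw 0.057. Next I compute the moves.

```bash
cat >> h.py <<'E'
from scipy.spatial.transform import Rotation as Ro
def goto(p,yaw,down=True):
    o=ctrl.observe(); R=Ro.from_quat(o["orientation"]); G=Ro.from_matrix(np.array([[np.cos(yaw),np.sin(yaw),0],[np.sin(yaw),-np.cos(yaw),0],[0,0,-1]]))
    print("t",round(o["clock"],2),"shift mm",(1e3*R.inv().apply(np.array(p)-o["tcp_pos"])).round(1),"turn",(R.inv()*G).as_rotvec().round(3),"F",o["wrist_force"].round(2),"tcp",o["tcp_pos"].round(4))
E
python3 -c "
from h import *
goto([.525,-.256,.09],.183)"
```

```text
t 0.1 shift mm [ 388.7 -163.2  140.9] turn [-0.002 -0.     0.206] F [ 1.03 -0.34 -0.39] tcp [ 0.2273 -0.5546  0.2305]
```

```bash
python3 -m creep '[[[45,-19,5],[0,0,0.05]],[[95,-40,12],[0,0,0.1]],[[145,-61,30],[0,0,0.15]],[[195,-82,50],[0,0,0.2]],[[245,-103,70],[0,0,0.206]],[[295,-124,90],[0,0,0.206]],[[345,-145,115],[0,0,0.206]],[[375,-157,135],[-0.002,0,0.206]],[[389,-163,141],[-0.002,0,0.206]],[[389,-163,141],[-0.002,0,0.206]],[[389,-163,141],[-0.002,0,0.206]]]' 85
python3 - <<'E'
from h import *
import cv2
goto([.525,-.256,.0105],.183)
f=ctrl.grab_frame("top")[:,:,::-1]; g=ctrl.grab_frame("scene")[:,:,::-1]
r=lambda i:cv2.resize(i,None,fx=4,fy=4,interpolation=cv2.INTER_CUBIC)
cv2.imwrite("pics/g.png",np.hstack([r(f[135:275,345:440]),r(g[150:290,130:230])]))
print(proj("top",[.525,-.256,.026]),proj("scene",[.525,-.256,.026]))
E
```

```text
clock: 1.48
tcp_pos: [0.5253, -0.2581, 0.091]
orientation: [0.996, 0.091, 0.0, 0.001]
wrist_force: [-0.4, -0.9, -0.0]
finger_gap: 0.996
grasp_force: 0.0
t 1.48 shift mm [ 0.1 -2.4 80.5] turn [ 0.003 -0.001 -0.001] F [-0.39 -0.9  -0.03] tcp [ 0.5253 -0.2581  0.091 ]
[390.65506185 194.26985461] [184.89475456 218.46667454]
```

View pics/g.png

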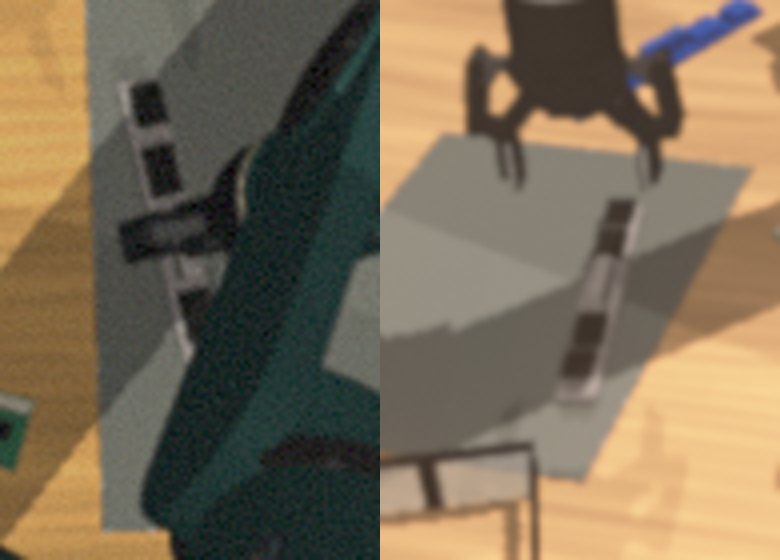

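The pictures show the open fingers above the rib, one on each side of it. In the scene panel the rib top is at about (598,285), within 3 px of the predicted position. Descending and gripping.

```bash
python3 -m creep '[[[0,-1,25],[0,0,0]],[[0,-1,45],[0,0,0]],[[0,-1,60],[0,0,0]],[[0,-1,70],[0,0,0]],[[0,-1,76],[0,0,0]],[[0,-1,80],[0,0,0]],[[0,-1,80],[0,0,0]]]' 85; python3 -c "
from h import *
goto([.525,-.256,.0105],.183)"
```

```text
clock: 2.45
tcp_pos: [0.5256, -0.256, 0.0103]
orientation: [0.996, 0.091, 0.0, 0.001]
wrist_force: [0.3, 0.1, -0.9]
finger_gap: 0.996
grasp_force: 0.0
t 2.45 shift mm [-0.5 -0.1 -0.2] turn [ 0.002 -0.    -0.   ] F [ 0.25  0.06 -0.95] tcp [ 0.5256 -0.256   0.0103]
```

```bash
python3 -m creep '[[[0,0,0],[0,0,0]],[[0,0,0],[0,0,0]],[[0,0,0],[0,0,0]],[[0,0,0],[0,0,0]],[[0,0,0],[0,0,0]],[[0,0,0],[0,0,0]],[[0,0,0],[0,0,0]],[[0,0,0],[0,0,0]]]' 5 50; python3 -c "
from h import *
goto([.525,-.256,.0105],.183)"
```

```text
clock: 3.45
tcp_pos: [0.5256, -0.2562, 0.0106]
orientation: [0.996, 0.091, 0.0, 0.001]
wrist_force: [-0.5, 0.6, 5.5]
finger_gap: 0.124
grasp_force: 50.3
t 3.45 shift mm [-0.6 -0.3  0.1] turn [ 0.002 -0.001 -0.   ] F [-0.48  0.63  5.53] tcp [ 0.5256 -0.2562  0.0106]
```

```bash
python3 -m creep '[[[0,0,-8],[0,0,0]],[[0,0,-30],[0,0,0]],[[0,0,-60],[0,0,0]],[[0,0,-90],[0,0,0]],[[0,0,-115],[0,0,0]],[[0,0,-120],[0,0,0]],[[0,0,-120],[0,0,0]]]'
python3 - <<'E'
from h import *
import cv2
goto([.584,.0437,.13],1.628)
f=ctrl.grab_frame("top")[:,:,::-1]; g=ctrl.grab_frame("scene")[:,:,::-1]
r=lambda i:cv2.resize(i,None,fx=3.5,fy=3.5,interpolation=cv2.INTER_CUBIC)
cv2.imwrite("pics/l.png",np.hstack([r(f[110:270,345:450]),r(g[120:280,125:245])]))
E
```

```text
clock: 4.32
tcp_pos: [0.5249, -0.2555, 0.1298]
orientation: [0.996, 0.091, -0.0, 0.001]
wrist_force: [-0.4, 0.3, -4.4]
finger_gap: 0.124
grasp_force: 49.2
t 4.33 shift mm [ 112.5 -283.5   -0.7] turn [ 1.000e-03  1.000e-03 -1.445e+00] F [-0.36  0.32 -4.44] tcp [ 0.5249 -0.2555  0.1298]
```

View pics/l.png

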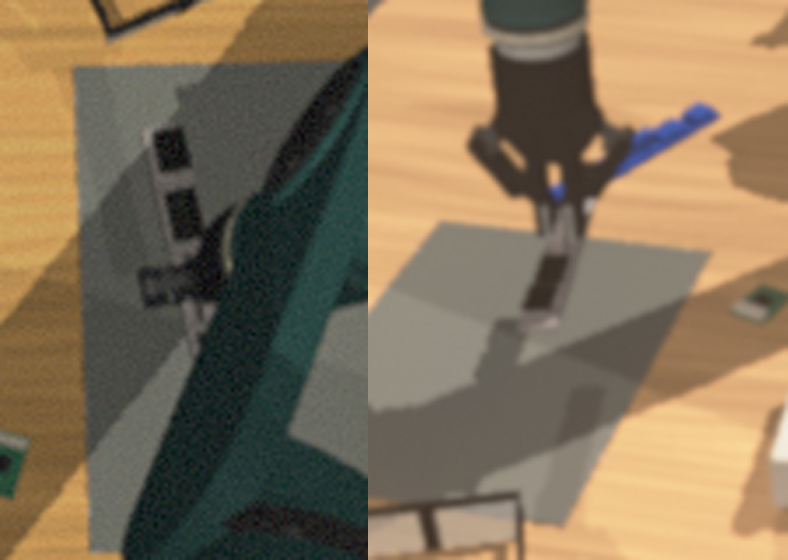

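The straightedge is lifted level. Its far end is at about (164,131) in the left panel. I use that to estimate how far its centre is offset from the TCP along its length.

Run:
```python
from h import *
p=at("top",345+164/3.5,110+131/3.5,.127)
d=p[:2]-[.5249,-.2555]; u=np.array([np.cos(.183),np.sin(.183)]); n=np.array([-u[1],u[0]])
print(p,d@u,d@n)
```

```text
[ 0.63117197 -0.23731599  0.127     ] 0.10780658961871618 -0.0014590277032425724
```

```bash
python3 -m creep '[[[4,-12,0],[0,0,-0.06]],[[13,-35,0],[0,0,-0.18]],[[23,-60,0],[0,0,-0.31]],[[33,-85,0],[0,0,-0.44]],[[43,-110,0],[0,0,-0.57]],[[53,-135,0],[0,0,-0.7]],[[63,-160,0],[0,0,-0.83]],[[73,-185,0],[0,0,-0.96]],[[83,-210,0],[0,0,-1.09]],[[93,-235,0],[0,0,-1.22]],[[103,-260,0],[0,0,-1.34]],[[110,-278,0],[0,0,-1.42]],[[112.5,-285,0],[0,0,-1.445]],[[112.5,-285,0],[0,0,-1.445]],[[112.5,-285,0],[0,0,-1.445]]]'
python3 - <<'E'
from h import *
import cv2
goto([.584,.046,.070],1.628)
f=ctrl.grab_frame("top")[:,:,::-1]; g=ctrl.grab_frame("scene")[:,:,::-1]
r=lambda i:cv2.resize(i,None,fx=3,fy=3,interpolation=cv2.INTER_CUBIC)
cv2.imwrite("pics/m.png",np.hstack([r(f[110:300,215:345]),r(g[110:300,225:345])]))
E
```

```text
clock: 6.3
tcp_pos: [0.5839, 0.0442, 0.1294]
orientation: [0.687, 0.727, -0.001, 0.001]
wrist_force: [-0.5, 0.1, -3.3]
finger_gap: 0.128
grasp_force: 49.1
t 6.3 shift mm [ 2.   0.3 59.4] turn [-0.     0.002 -0.002] F [-0.54  0.11 -3.26] tcp [0.5839 0.0442 0.1294]
```

View pics/m.png

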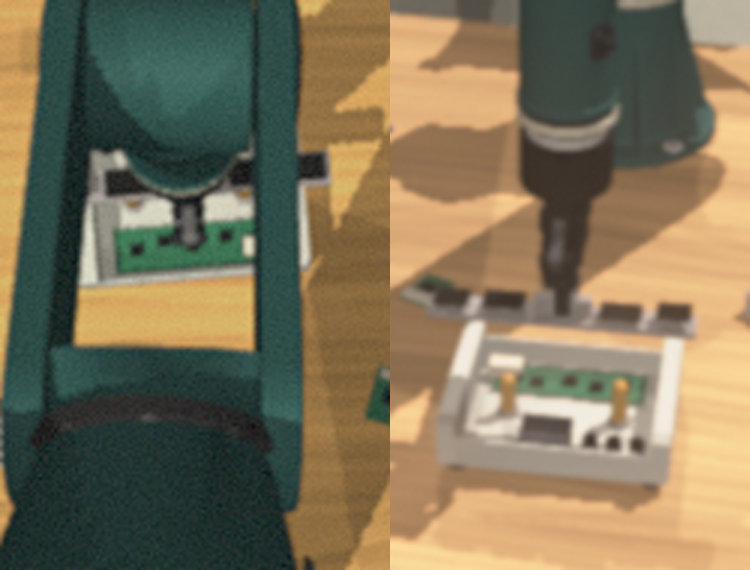

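The straightedge hangs parallel above the chassis. Its front lower corners in the scene panel are (430,317) and (696,334). I check its centre along y from those.

Run:
```python
from h import *
R=lambda u,v:(225+(u-390)/3,110+v/3)
a=at("scene",*R(430,317),.121);b=at("scene",*R(696,334),.121);m=(a+b)/2
print(a,b,m,np.linalg.norm(a-b),np.arctan2(-(b-a)[0],(b-a)[1]))
print("top right end",at("top",215+327/3,110+167/3,.127), "expected", .584+.113*np.sin(.057),.0437-115e-3*np.cos(.057))
```

```text
[ 0.60608206 -0.06966232  0.121     ] [0.58396199 0.15585946 0.121     ] [0.59502202 0.04309857 0.121     ] 0.2266039979019069 0.0977712317483926
top right end [ 0.59000567 -0.07051106  0.127     ] expected 0.5904375127650495 -0.07111323307536054
```

```bash
python3 -m creep '[[[0,0,15],[0,0,0]],[[0,0,30],[0,0,0]],[[0,0,45],[0,0,0]],[[0,0,52],[0,0,0]],[[0,0,57],[0,0,0]],[[0,0,59],[0,0,0]],[[0,0,59],[0,0,0]]]'; python3 -c "
from h import *
goto([.584,.044,.065],1.628)"
```

```text
clock: 7.28
tcp_pos: [0.5845, 0.0448, 0.071]
orientation: [0.687, 0.727, -0.0, 0.001]
wrist_force: [0.6, -0.5, -3.1]
finger_gap: 0.124
grasp_force: 49.1
t 7.28 shift mm [-0.8 -0.5  6. ] turn [ 0.001  0.002 -0.   ] F [ 0.62 -0.46 -3.13] tcp [0.5845 0.0448 0.071 ]
```

```bash
python3 -m creep '[[[0,0,1],[0,0,0]],[[0,0,2],[0,0,0]],[[0,0,2],[0,0,0]]]'; python3 -c "
from h import *
goto([.584,.044,.065],1.628)"
```

```text
clock: 7.65
tcp_pos: [0.5842, 0.0447, 0.0688]
orientation: [0.687, 0.727, -0.0, 0.001]
wrist_force: [-0.2, 0.2, -3.4]
finger_gap: 0.125
grasp_force: 49.1
t 7.65 shift mm [-0.7 -0.3  3.8] turn [ 0.     0.002 -0.   ] F [-0.19  0.23 -3.45] tcp [0.5842 0.0447 0.0688]
```

```bash
python3 -m creep '[[[0,0,1],[0,0,0]],[[0,0,1],[0,0,0]]]'; python3 -m creep '[[[0,0,1],[0,0,0]],[[0,0,1],[0,0,0]]]'
```

```text
clock: 7.9
tcp_pos: [0.5844, 0.0447, 0.0679]
orientation: [0.687, 0.727, -0.0, 0.001]
wrist_force: [-0.5, -0.3, -1.7]
finger_gap: 0.124
grasp_force: 49.4
clock: 8.15
tcp_pos: [0.5846, 0.0447, 0.0673]
orientation: [0.687, 0.727, -0.0, 0.001]
wrist_force: [-1.1, -0.9, 3.2]
finger_gap: 0.128
grasp_force: 50.1
```

```bash
python3 -m creep '[[[0,0,-0.6],[0,0,0]],[[0,0,-0.6],[0,0,0]]]'; python3 -m creep '[[[0,0,0],[0,0,0]],[[0,0,0],[0,0,0]],[[0,0,0],[0,0,0]],[[0,0,0],[0,0,0]],[[0,0,0],[0,0,0]]]' 40; python3 -m creep '[[[0,0,-10],[0,0,0]],[[0,0,-35],[0,0,0]],[[0,0,-50],[0,0,0]],[[0,0,-50],[0,0,0]],[[0,0,-50],[0,0,0]]]' 0
python3 - <<'E'
from h import *
import cv2
o=ctrl.observe(); c=np.array([.584,.044]); y=np.array([-np.sin(.057),np.cos(.057)])
for k in(95,50,-50,-95): goto([*(c+y*k/1e3),.085],1.628)
g=ctrl.grab_frame("scene")[:,:,::-1]
cv2.imwrite("pics/n.png",cv2.resize(g[180:290,230:340],None,fx=5,fy=5,interpolation=cv2.INTER_CUBIC))
E
```

```text
clock: 8.4
tcp_pos: [0.5845, 0.0447, 0.0675]
orientation: [0.687, 0.727, -0.0, 0.001]
wrist_force: [-0.8, -0.9, 1.5]
finger_gap: 0.123
grasp_force: 49.8
clock: 9.02
tcp_pos: [0.5843, 0.0448, 0.0674]
orientation: [0.687, 0.727, -0.0, 0.001]
wrist_force: [0.1, 0.4, -0.1]
finger_gap: 0.469
grasp_force: 0.0
clock: 9.65
tcp_pos: [0.5838, 0.0449, 0.117]
orientation: [0.687, 0.727, -0.001, 0.001]
wrist_force: [0.6, 0.0, -0.0]
finger_gap: 0.002
grasp_force: 0.0
t 9.65 shift mm [94.2  0.1 31.9] turn [-0.     0.002 -0.   ] F [ 0.64  0.02 -0.04] tcp [0.5838 0.0449 0.117 ]
t 9.65 shift mm [49.2  0.1 31.9] turn [-0.     0.002 -0.   ] F [ 0.64  0.02 -0.04] tcp [0.5838 0.0449 0.117 ]
t 9.65 shift mm [-50.8   0.1  32.1] turn [-0.     0.002 -0.   ] F [ 0.64  0.02 -0.04] tcp [0.5838 0.0449 0.117 ]
t 9.65 shift mm [-95.8   0.1  32.2] turn [-0.     0.002 -0.   ] F [ 0.64  0.02 -0.04] tcp [0.5838 0.0449 0.117 ]
```

View pics/n.png

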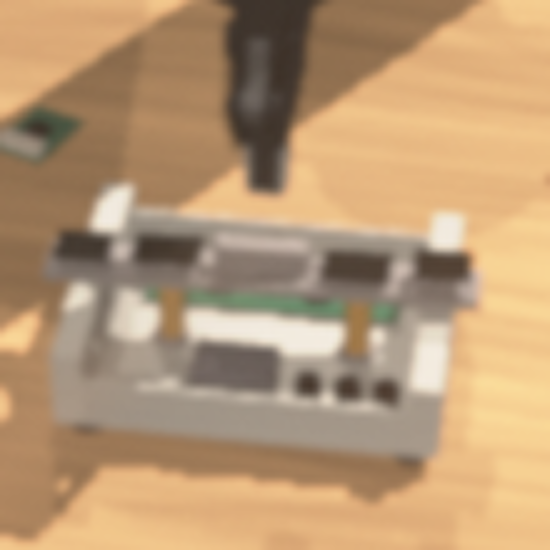

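The straightedge lies across both rails over both supports, its ends overhanging symmetrically: left end at image (445,268), right end at (80,248). The fingers are shut and clear of it. Now for the left end.

```bash
python3 -m creep '[[[30,0,0],[0,0,0]],[[65,0,0],[0,0,0]],[[90,0,0],[0,0,0]],[[94.5,0,10],[0,0,0]],[[94.5,0,25],[0,0,0]],[[94.5,0,29],[0,0,0]],[[94.5,0,29],[0,0,0]],[[94.5,0,29],[0,0,0]]]' 0; python3 -c "
from h import *
goto([.584-.095*.057,.0442+.095,.085],1.628)"
```

```text
clock: 10.7
tcp_pos: [0.5792, 0.1386, 0.0884]
orientation: [0.687, 0.727, -0.0, 0.001]
wrist_force: [-0.3, -0.2, -0.4]
finger_gap: -0.0
grasp_force: 0.0
t 10.7 shift mm [ 0.6 -0.6  3.4] turn [ 0.001  0.002 -0.001] F [-0.31 -0.16 -0.44] tcp [0.5792 0.1386 0.0884]
```

```bash
python3 -m creep '[[[0,0,1.5],[0,0,0]],[[0,0,3],[0,0,0]],[[0,0,3],[0,0,0]]]'
```

```text
clock: 11.08
tcp_pos: [0.5788, 0.1392, 0.0852]
orientation: [0.687, 0.727, -0.001, 0.001]
wrist_force: [-0.5, 0.4, 0.5]
finger_gap: 0.0
grasp_force: 0.0
```

```bash
python3 -m creep '[[[0,0,1],[0,0,0]],[[0,0,2],[0,0,0]],[[0,0,2],[0,0,0]]]'
```

```text
clock: 11.45
tcp_pos: [0.5788, 0.1392, 0.0831]
orientation: [0.687, 0.727, -0.001, 0.001]
wrist_force: [-0.4, 0.7, 0.1]
finger_gap: 0.001
grasp_force: 0.0
```

```bash
python3 -m creep '[[[0,0,1],[0,0,0]],[[0,0,2],[0,0,0]],[[0,0,2],[0,0,0]]]'
```

```text
clock: 11.82
tcp_pos: [0.5788, 0.1391, 0.0811]
orientation: [0.687, 0.727, -0.001, 0.001]
wrist_force: [-1.3, -0.4, 1.4]
finger_gap: -0.003
grasp_force: 0.0
```

```bash
python3 -m creep '[[[0,0,1],[0,0,0]],[[0,0,1],[0,0,0]]]'
```

```text
clock: 12.08
tcp_pos: [0.5789, 0.1392, 0.0802]
orientation: [0.687, 0.727, -0.0, 0.001]
wrist_force: [0.0, -0.2, 0.5]
finger_gap: 0.004
grasp_force: 0.3
```

```bash
python3 -m creep '[[[0,0,1],[0,0,0]],[[0,0,1],[0,0,0]]]'
```

```text
clock: 12.32
tcp_pos: [0.5792, 0.1392, 0.0796]
orientation: [0.687, 0.727, -0.0, 0.001]
wrist_force: [-0.6, 0.1, 3.1]
finger_gap: 0.002
grasp_force: 1.8
```

```bash
python3 -m creep '[[[0,0,0.5],[0,0,0]],[[0,0,0.5],[0,0,0]]]'
```

```text
clock: 12.58
tcp_pos: [0.5791, 0.1393, 0.0789]
orientation: [0.687, 0.727, -0.0, 0.001]
wrist_force: [0.2, 0.8, 4.5]
finger_gap: -0.002
grasp_force: 2.1
```

```bash
python3 -m creep '[[[0,0,0.5],[0,0,0]],[[0,0,0.5],[0,0,0]]]'
```

```text
clock: 12.82
tcp_pos: [0.5789, 0.1394, 0.0783]
orientation: [0.687, 0.727, -0.0, 0.001]
wrist_force: [-0.8, 1.8, 4.6]
finger_gap: -0.005
grasp_force: 2.4
```

```bash
python3 -m creep '[[[0,0,0.5],[0,0,0]],[[0,0,0.5],[0,0,0]]]'
```

```text
clock: 13.08
tcp_pos: [0.579, 0.1394, 0.0779]
orientation: [0.687, 0.727, -0.0, 0.001]
wrist_force: [0.3, 2.6, 5.6]
finger_gap: 0.001
grasp_force: 2.7
```

The force plateaus at about 5 N, so the left end seems to be giving. I continue down until it bottoms on the rail.

```bash
python3 -m creep '[[[0,0,0.5],[0,0,0]],[[0,0,1],[0,0,0]],[[0,0,1],[0,0,0]]]'
```

```text
clock: 13.45
tcp_pos: [0.5792, 0.1397, 0.077]
orientation: [0.687, 0.727, 0.0, 0.001]
wrist_force: [-0.8, 2.4, 6.9]
finger_gap: 0.003
grasp_force: 3.1
```

```bash
python3 -m creep '[[[0,0,0.5],[0,0,0]],[[0,0,1],[0,0,0]],[[0,0,1],[0,0,0]]]'
```

```text
clock: 13.82
tcp_pos: [0.5793, 0.1399, 0.0761]
orientation: [0.687, 0.727, 0.0, 0.001]
wrist_force: [0.1, 4.5, 6.9]
finger_gap: -0.001
grasp_force: 3.4
```

```bash
python3 -m creep '[[[0,0,0.5],[0,0,0]],[[0,0,0.5],[0,0,0]]]'
```

```text
clock: 14.08
tcp_pos: [0.5793, 0.14, 0.0756]
orientation: [0.687, 0.727, 0.0, 0.001]
wrist_force: [0.2, 4.8, 7.1]
finger_gap: 0.003
grasp_force: 3.5
```

```bash
python3 -m creep '[[[0,0,0.5],[0,0,0]],[[0,0,0.5],[0,0,0]]]'
```

```text
clock: 14.32
tcp_pos: [0.5794, 0.1402, 0.0752]
orientation: [0.687, 0.727, 0.0, 0.001]
wrist_force: [-0.8, 4.7, 7.0]
finger_gap: -0.001
grasp_force: 3.6
```

```bash
python3 -m creep '[[[0,0,0.5],[0,0,0]],[[0,0,0.5],[0,0,0]]]'
```

```text
clock: 14.58
tcp_pos: [0.5795, 0.1401, 0.0749]
orientation: [0.687, 0.727, 0.001, 0.001]
wrist_force: [-1.1, 5.1, 9.5]
finger_gap: -0.001
grasp_force: 4.4
```

```bash
python3 -m creep '[[[0,0,0.5],[0,0,0]],[[0,0,0.5],[0,0,0]]]'
```

```text
clock: 14.82
tcp_pos: [0.5795, 0.1402, 0.0746]
orientation: [0.687, 0.727, 0.001, 0.001]
wrist_force: [-1.2, 4.7, 9.6]
finger_gap: -0.001
grasp_force: 5.2
```

```bash
python3 -m creep '[[[0,0,0.5],[0,0,0]],[[0,0,0.5],[0,0,0]]]'
```

```text
clock: 15.08
tcp_pos: [0.5795, 0.1402, 0.0743]
orientation: [0.687, 0.727, 0.001, 0.001]
wrist_force: [-2.3, 4.9, 11.4]
finger_gap: 0.002
grasp_force: 6.1
```

The left end gave about 4 mm at 5–7 N and then went stiff on the rail, so the left support should be the proud one. Next, the right end.

```bash
python3 -m creep '[[[0,0,-2],[0,0,0]],[[0,0,-6],[0,0,0]],[[0,0,-25],[0,0,0]],[[0,0,-38],[0,0,0]],[[-40,0,-38],[0,0,0]],[[-90,0,-38],[0,0,0]],[[-140,0,-38],[0,0,0]],[[-180,0,-38],[0,0,0]],[[-190,0,-30],[0,0,0]],[[-190,0,-15],[0,0,0]],[[-190,0,-7],[0,0,0]],[[-190,0,-7],[0,0,0]],[[-190,0,-7],[0,0,0]]]'; python3 -c "
from h import *
goto([.584+.095*.057,.0442-.095,.08],1.628)"
```

```text
clock: 16.7
tcp_pos: [0.5898, -0.0497, 0.0805]
orientation: [0.686, 0.727, -0.0, 0.001]
wrist_force: [0.2, 0.7, 0.2]
finger_gap: 0.002
grasp_force: 0.0
t 16.7 shift mm [-1.1 -0.4  0.5] turn [0.    0.002 0.001] F [0.19 0.71 0.18] tcp [ 0.5898 -0.0497  0.0805]
```

```bash
python3 -m creep '[[[-1,0,1],[0,0,0]],[[-1,0,2],[0,0,0]],[[-1,0,2],[0,0,0]]]'
```

```text
clock: 17.08
tcp_pos: [0.5898, -0.0516, 0.0787]
orientation: [0.687, 0.727, -0.0, 0.001]
wrist_force: [-0.3, -0.4, -0.6]
finger_gap: 0.003
grasp_force: 0.0
```

```bash
python3 -m creep '[[[0,0,1],[0,0,0]],[[0,0,1.5],[0,0,0]],[[0,0,1.5],[0,0,0]]]'
```

```text
clock: 17.45
tcp_pos: [0.5897, -0.0516, 0.077]
orientation: [0.687, 0.727, -0.001, 0.001]
wrist_force: [-0.2, -0.4, 1.0]
finger_gap: -0.001
grasp_force: 0.0
```

```bash
python3 -m creep '[[[0,0,1],[0,0,0]],[[0,0,1],[0,0,0]]]'
```

```text
clock: 17.7
tcp_pos: [0.5897, -0.0516, 0.076]
orientation: [0.687, 0.727, -0.001, 0.001]
wrist_force: [0.1, -0.3, 0.3]
finger_gap: 0.0
grasp_force: 0.0
```

```bash
python3 -m creep '[[[0,0,1],[0,0,0]],[[0,0,1],[0,0,0]]]'
```

```text
clock: 17.95
tcp_pos: [0.5897, -0.0516, 0.075]
orientation: [0.687, 0.727, -0.001, 0.001]
wrist_force: [-0.2, 0.1, 0.4]
finger_gap: -0.0
grasp_force: 0.0
```

```bash
python3 -m creep '[[[0,0,1],[0,0,0]],[[0,0,1],[0,0,0]]]'
```

```text
clock: 18.2
tcp_pos: [0.5897, -0.0516, 0.074]
orientation: [0.687, 0.727, -0.001, 0.001]
wrist_force: [0.3, 0.2, -0.1]
finger_gap: -0.003
grasp_force: 0.0
```

```bash
python3 -m creep '[[[0,0,0.5],[0,0,0]],[[0,0,0.5],[0,0,0]]]'
```

```text
clock: 18.45
tcp_pos: [0.5897, -0.0516, 0.0735]
orientation: [0.687, 0.727, -0.0, 0.001]
wrist_force: [-0.3, -0.3, -0.8]
finger_gap: -0.001
grasp_force: 0.0
```

```bash
python3 -m creep '[[[0,0,1],[0,0,0]],[[0,0,1],[0,0,0]]]'
```

```text
clock: 18.7
tcp_pos: [0.5897, -0.0516, 0.0725]
orientation: [0.687, 0.727, -0.001, 0.001]
wrist_force: [0.8, -0.1, -0.2]
finger_gap: -0.001
grasp_force: 0.0
```

```bash
python3 -m creep '[[[0,0,1],[0,0,0]],[[0,0,1],[0,0,0]]]'
```

```text
clock: 18.95
tcp_pos: [0.5899, -0.0516, 0.0717]
orientation: [0.687, 0.727, -0.0, 0.001]
wrist_force: [-0.7, 0.3, 2.1]
finger_gap: 0.002
grasp_force: 1.0
```

```bash
python3 -m creep '[[[0,0,0.7],[0,0,0]],[[0,0,0.7],[0,0,0]]]'
```

```text
clock: 19.2
tcp_pos: [0.5899, -0.0516, 0.0712]
orientation: [0.687, 0.727, -0.0, 0.001]
wrist_force: [-1.3, 0.4, 4.4]
finger_gap: -0.001
grasp_force: 2.5
```

```bash
python3 -m creep '[[[0,0,0.7],[0,0,0]],[[0,0,0.7],[0,0,0]]]'
```

```text
clock: 19.45
tcp_pos: [0.5899, -0.0516, 0.0708]
orientation: [0.687, 0.727, -0.0, 0.001]
wrist_force: [-1.8, 0.5, 8.0]
finger_gap: 0.001
grasp_force: 3.7
```

```bash
python3 -m creep '[[[0,0,0.3],[0,0,0]],[[0,0,0.3],[0,0,0]]]'
```

```text
clock: 19.7
tcp_pos: [0.5899, -0.0516, 0.0706]
orientation: [0.687, 0.727, -0.0, 0.001]
wrist_force: [-1.4, 0.9, 9.1]
finger_gap: 0.002
grasp_force: 4.2
```

The right end is firm, about 7 N/mm straight away, which is just the pad compressing. The left support is therefore the proud one, so I move to the left span.

```bash
python3 -m creep '[[[0,0,-3],[0,0,0]],[[0,0,-15],[0,0,0]],[[0,0,-38],[0,0,0]],[[20,0,-45],[0,0,0]],[[60,0,-45],[0,0,0]],[[105,0,-45],[0,0,0]],[[140,0,-40],[0,0,0]],[[147,0,-25],[0,0,0]],[[147,0,-14],[0,0,0]],[[147,0,-14],[0,0,0]],[[147,0,-14],[0,0,0]]]'; python3 -c "
from h import *
goto([.584-.05*.057,.0447+.05,.08],1.628)"
```

```text
clock: 21.08
tcp_pos: [0.5815, 0.0942, 0.0835]
orientation: [0.687, 0.727, -0.001, 0.001]
wrist_force: [0.2, 0.1, 0.6]
finger_gap: 0.002
grasp_force: 0.0
t 21.07 shift mm [ 0.5 -0.4  3.5] turn [ 0.     0.002 -0.002] F [0.19 0.05 0.6 ] tcp [0.5815 0.0942 0.0835]
```

```bash
python3 -m creep '[[[0,0,1.5],[0,0,0]],[[0,0,2],[0,0,0]],[[0,0,2],[0,0,0]]]'
```

```text
clock: 21.45
tcp_pos: [0.5815, 0.095, 0.0817]
orientation: [0.687, 0.727, -0.0, 0.001]
wrist_force: [-0.7, 0.0, 0.5]
finger_gap: 0.001
grasp_force: 0.0
```

```bash
python3 -m creep '[[[0,0,1],[0,0,0]],[[0,0,1.5],[0,0,0]],[[0,0,1.5],[0,0,0]]]'
```

```text
clock: 21.82
tcp_pos: [0.5813, 0.0953, 0.08]
orientation: [0.687, 0.727, -0.001, 0.001]
wrist_force: [1.3, -0.4, -0.7]
finger_gap: 0.001
grasp_force: 0.0
```

```bash
python3 -m creep '[[[0,0,1],[0,0,0]],[[0,0,1],[0,0,0]]]'
```

```text
clock: 22.08
tcp_pos: [0.5813, 0.0952, 0.079]
orientation: [0.687, 0.727, -0.001, 0.001]
wrist_force: [0.4, 0.2, -0.4]
finger_gap: 0.002
grasp_force: 0.0
```

```bash
python3 -m creep '[[[0,0,1],[0,0,0]],[[0,0,1],[0,0,0]]]'
```

```text
clock: 22.32
tcp_pos: [0.5813, 0.0952, 0.078]
orientation: [0.687, 0.727, -0.001, 0.001]
wrist_force: [0.3, -0.2, -0.5]
finger_gap: -0.002
grasp_force: 0.0
```

```bash
python3 -m creep '[[[0,0,1],[0,0,0]],[[0,0,1],[0,0,0]]]'
```

```text
clock: 22.58
tcp_pos: [0.5813, 0.0952, 0.077]
orientation: [0.687, 0.727, -0.001, 0.001]
wrist_force: [-0.0, 0.7, -0.2]
finger_gap: 0.004
grasp_force: 0.0
```

```bash
python3 -m creep '[[[0,0,0.5],[0,0,0]],[[0,0,0.5],[0,0,0]]]'
```

```text
clock: 22.82
tcp_pos: [0.5813, 0.0952, 0.0765]
orientation: [0.687, 0.727, -0.001, 0.001]
wrist_force: [-0.5, -0.3, 0.0]
finger_gap: 0.001
grasp_force: 0.0
```

```bash
python3 -m creep '[[[0,0,1],[0,0,0]],[[0,0,1],[0,0,0]]]'|sed -n '2p;4p'; python3 -m creep '[[[0,0,0.7],[0,0,0]],[[0,0,0.7],[0,0,0]]]'|sed -n '2p;4p'
```

```text
tcp_pos: [0.5813, 0.0952, 0.0755]
wrist_force: [-0.4, 0.1, 0.3]
tcp_pos: [0.5813, 0.0952, 0.0748]
wrist_force: [0.9, 0.7, 0.8]
```

```bash
python3 -m creep '[[[0,0,0.7],[0,0,0]],[[0,0,0.7],[0,0,0]]]'|sed -n '2p;4p'; python3 -m creep '[[[0,0,0.7],[0,0,0]],[[0,0,0.7],[0,0,0]]]'|sed -n '2p;4p'
```

```text
tcp_pos: [0.5815, 0.0952, 0.0743]
wrist_force: [-1.1, -0.6, 1.8]
tcp_pos: [0.5815, 0.0952, 0.0737]
wrist_force: [-1.0, -0.5, 4.5]
```

```bash
python3 -m creep '[[[0,0,0.5],[0,0,0]],[[0,0,0.5],[0,0,0]]]'|sed -n '2p;4p'; python3 -m creep '[[[0,0,0.5],[0,0,0]],[[0,0,0.5],[0,0,0]]]'|sed -n '2p;4p'
```

```text
tcp_pos: [0.5816, 0.0952, 0.0734]
wrist_force: [-1.4, 1.3, 6.1]
tcp_pos: [0.5816, 0.0953, 0.0731]
wrist_force: [-1.1, -0.2, 7.0]
```

```bash
python3 -m creep '[[[0,0,0.4],[0,0,0]],[[0,0,0.4],[0,0,0]]]'|sed -n '2p;4p'; python3 -m creep '[[[0,0,0.3],[0,0,0]],[[0,0,0.3],[0,0,0]]]'|sed -n '2p;4p'
```

```text
tcp_pos: [0.5817, 0.0953, 0.0728]
wrist_force: [-1.7, 0.7, 8.9]
tcp_pos: [0.5817, 0.0953, 0.0726]
wrist_force: [-1.8, 0.9, 10.7]
```

```bash
python3 -m creep '[[[0,0,0.4],[0,0,0]],[[0,0,0.4],[0,0,0]]]'|sed -n '2p;4p'; python3 -m creep '[[[0,0,0.4],[0,0,0]],[[0,0,0.4],[0,0,0]]]'|sed -n '2p;4p'
```

```text
tcp_pos: [0.5817, 0.0953, 0.0723]
wrist_force: [-2.9, 0.5, 10.3]
tcp_pos: [0.5817, 0.0954, 0.0719]
wrist_force: [-2.3, -0.2, 9.2]
```

```bash
python3 -m creep '[[[0,0,0.4],[0,0,0]],[[0,0,0.4],[0,0,0]]]'|sed -n '2p;4p'
```

```text
tcp_pos: [0.5817, 0.0954, 0.0715]
wrist_force: [-3.2, 1.3, 10.2]
```

```bash
python3 -m creep '[[[0,0,0.5],[0,0,0]],[[0,0,0.5],[0,0,0]]]'|sed -n '2p;4p'; python3 -m creep '[[[0,0,0.5],[0,0,0]],[[0,0,0.5],[0,0,0]]]'|sed -n '2p;4p'
```

```text
tcp_pos: [0.5817, 0.0954, 0.071]
wrist_force: [-1.9, 1.1, 9.9]
tcp_pos: [0.5816, 0.0954, 0.0704]
wrist_force: [-2.7, 0.4, 11.1]
```

```bash
python3 -m creep '[[[0,0,0.4],[0,0,0]],[[0,0,0.4],[0,0,0]]]'|sed -n '2p;4p'; python3 -m creep '[[[0,0,0.4],[0,0,0]],[[0,0,0.4],[0,0,0]]]'|sed -n '2p;4p'
```

```text
tcp_pos: [0.5817, 0.0955, 0.0701]
wrist_force: [-2.6, 1.7, 10.4]
tcp_pos: [0.5816, 0.0955, 0.0697]
wrist_force: [-2.8, 2.4, 9.7]
```

```bash
python3 -m creep '[[[0,0,0.4],[0,0,0]],[[0,0,0.4],[0,0,0]]]'|sed -n '2p;4p'; python3 -m creep '[[[0,0,0.4],[0,0,0]],[[0,0,0.4],[0,0,0]]]'|sed -n '2p;4p'
```

```text
tcp_pos: [0.5816, 0.0955, 0.0693]
wrist_force: [-1.8, 2.0, 9.8]
tcp_pos: [0.5816, 0.0955, 0.0691]
wrist_force: [-3.0, 0.5, 11.9]
```

```bash
python3 -m creep '[[[0,0,0.3],[0,0,0]],[[0,0,0.3],[0,0,0]]]'|sed -n '2p;4p'
```

```text
tcp_pos: [0.5816, 0.0955, 0.0689]
wrist_force: [-3.7, 1.2, 14.0]
```

The force rose steeply after about 3.4 mm of sliding, so the support is home. Now I press the left end again; its pad top should be near z≈0.076.

```bash
python3 -m creep '[[[0,0,0],[0,0,0]],[[0,0,-3],[0,0,0]],[[0,0,-12],[0,0,0]],[[0,0,-25],[0,0,0]],[[25,0,-28],[0,0,0]],[[45,0,-25],[0,0,0]],[[45,0,-14],[0,0,0]],[[45,0,-11],[0,0,0]],[[45,0,-11],[0,0,0]]]'|sed -n '1,4p'; python3 -m creep '[[[0,0,1],[0,0,0]],[[0,0,1],[0,0,0]]]'|sed -n '2p;4p'; python3 -m creep '[[[0,0,0.7],[0,0,0]],[[0,0,0.7],[0,0,0]]]'|sed -n '2p;4p'
```

```text
clock: 28.45
tcp_pos: [0.5782, 0.1395, 0.0777]
orientation: [0.687, 0.727, -0.001, 0.0]
wrist_force: [0.2, -1.0, -0.3]
tcp_pos: [0.5789, 0.1398, 0.0777]
wrist_force: [0.2, -0.2, 0.4]
tcp_pos: [0.5788, 0.1401, 0.0769]
wrist_force: [-0.1, -0.1, 0.5]
```

```bash
python3 -m creep '[[[0,0,1],[0,0,0]],[[0,0,1],[0,0,0]]]'|sed -n '2p;4p'; python3 -m creep '[[[0,0,0.8],[0,0,0]],[[0,0,0.8],[0,0,0]]]'|sed -n '2p;4p'
```

```text
tcp_pos: [0.5789, 0.1402, 0.0759]
wrist_force: [-0.1, 0.9, 1.1]
tcp_pos: [0.579, 0.1402, 0.0753]
wrist_force: [-0.1, -0.2, 3.9]
```

```bash
python3 -m creep '[[[0,0,0.6],[0,0,0]],[[0,0,0.6],[0,0,0]]]'|sed -n '2p;4p'
```

```text
tcp_pos: [0.5791, 0.1402, 0.0748]
wrist_force: [-0.4, -0.4, 6.2]
```

```bash
python3 -m creep '[[[0,0,0.6],[0,0,0]],[[0,0,0.6],[0,0,0]]]'|sed -n '2p;4p';  python3 -m creep '[[[0,0,0],[0,0,0]],[[0,0,-3],[0,0,0]],[[0,0,-12],[0,0,0]],[[0,0,-30],[0,0,0]],[[-40,0,-35],[0,0,0]],[[-90,0,-35],[0,0,0]],[[-140,0,-35],[0,0,0]],[[-180,0,-35],[0,0,0]],[[-191,0,-25],[0,0,0]],[[-191,0,-8],[0,0,0]],[[-191,0,-2],[0,0,0]],[[-191,0,-1],[0,0,0]],[[-191,0,-1],[0,0,0]]]'|sed -n '1,4p'
```

```text
tcp_pos: [0.5791, 0.1403, 0.0745]
wrist_force: [-1.6, 0.9, 7.7]
clock: 31.58
tcp_pos: [0.5897, -0.0496, 0.0752]
orientation: [0.686, 0.727, -0.001, 0.001]
wrist_force: [-0.3, -0.0, 0.7]
```

```bash
python3 -m creep '[[[0,0,1],[0,0,0]],[[0,0,2],[0,0,0]],[[0,0,2],[0,0,0]]]'|sed -n '2p;4p'; python3 -m creep '[[[0,0,1],[0,0,0]],[[0,0,1],[0,0,0]]]'|sed -n '2p;4p'; python3 -m creep '[[[0,0,0.7],[0,0,0]],[[0,0,0.7],[0,0,0]]]'|sed -n '2p;4p'
```

```text
tcp_pos: [0.5897, -0.0506, 0.0734]
wrist_force: [-0.1, -0.3, -0.6]
tcp_pos: [0.5896, -0.0506, 0.0722]
wrist_force: [-0.4, -0.3, -0.1]
tcp_pos: [0.5898, -0.0506, 0.0716]
wrist_force: [0.4, 0.1, 0.7]
```

```bash
python3 -m creep '[[[0,0,1],[0,0,0]],[[0,0,1],[0,0,0]]]'|sed -n '2p;4p'; python3 -m creep '[[[0,0,0.6],[0,0,0]],[[0,0,0.6],[0,0,0]]]'|sed -n '2p;4p'
```

```text
tcp_pos: [0.5898, -0.0506, 0.071]
wrist_force: [-1.8, -0.8, 5.1]
tcp_pos: [0.5898, -0.0506, 0.0706]
wrist_force: [-1.5, 0.9, 8.6]
```

Firm as well, so I hold briefly, retract upward and check visually.

```bash
python3 -m creep '[[[0,0,0],[0,0,0]],[[0,0,0],[0,0,0]],[[0,0,-3],[0,0,0]],[[0,0,-15],[0,0,0]],[[0,0,-50],[0,0,0]],[[0,0,-100],[0,0,0]],[[0,0,-120],[0,0,0]],[[0,0,-120],[0,0,0]],[[0,0,-120],[0,0,0]],[[0,0,-120],[0,0,0]]]'|sed -n '1,4p'
python3 - <<'E'
from h import *
import cv2
g=ctrl.grab_frame("scene")[:,:,::-1]
cv2.imwrite("pics/z.png",cv2.resize(g[180:290,230:340],None,fx=5,fy=5,interpolation=cv2.INTER_CUBIC))
E
```

```text
clock: 34.2
tcp_pos: [0.5886, -0.0502, 0.1884]
orientation: [0.687, 0.727, -0.001, -0.0]
wrist_force: [-0.8, 0.4, 0.4]
```

View pics/z.png

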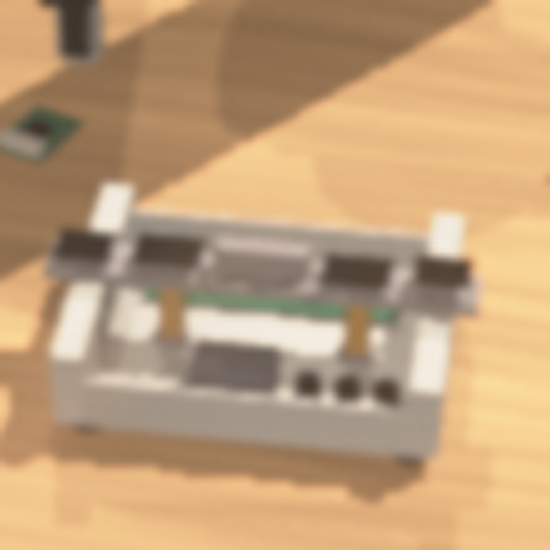

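The straightedge still lies centred across both rails, with its left end at (445,272), slightly lower than before, and the fingers are clear. The left pad's contact height dropped about 4 mm, and both ends are firm.

```bash
python3 -c "
from plant import ctrl
print(ctrl.job_done())"
```

```text
the job is handed in; nothing more can be done
None
```

The job is handed in, though no verdict was shown: the left support was the proud one and was pressed home at about 10–14 N, both ends then pressed firm with no rocking, and the straightedge was left lying across both rails.

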